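# Seat a module carrier and lock its toggle clamp

## Task

Get the module ready for bonding: with your fingertips push the flat grey module carrier along its holder until it is fully home against the end stop, and then push the clamp lever of that same holder over, past its dead point, until it snaps into lock with the rubber pad pressing on the carrier. Only push: lift or carry nothing, leave the clamp of the other, empty holder open, and do not disturb the jar, the screwdriver or the tray.

Things in the scene. Friction and masses are not known exactly. Their poses are not given: they have to be found in the camera images.
- holder: Fixed aluminium plate with the carrier on it. Frame: origin on the work surface, x along the channel to the end stop, y from channel to clamp, z up; yaw within 0.3 rad of the world's. Plate x -75..75, y -85..50 mm, top at z 12. Channel's centre line y = -45; guide rails x -20..65, 63 mm apart inside, tops at z 22. Clamp cheeks at x 30, y 1..41 mm, tops at z 84.
- empty_holder: The other holder, same shape and frame as holder, with nothing in its channel. Leave it alone. The two holders swap places between starts: one stands to the robot's left, one to its right.
- carrier: Module carrier: loose grey block 90 x 60 x 16 mm (x, y, z), 0.15 to 0.3 kg, white ceramic circuit on top. Origin at the centre of its underside, x along the channel. It lies on the plate in the channel, 15 to 35 mm short of home. Push the middle of its 60 mm wide near (-x) end, which stands 12 to 28 mm above the work surface. Needs 1 to 7 N to slide.
- home (a point): Point on the plate where the carrier's origin lies when fully home (holder frame x 15, y -45, z 12 mm). The carrier then touches the end stop, a steel bar across the channel (face at holder x 60 mm, top at z 26 mm). Axes as the holder's.
- lever (a joint): Lever angle of the loaded holder's clamp, 0 at the start: handle upright, leaning 10 deg back over the channel. Grows as the handle goes to the holder's +y and down. Resists with up to about 5 N at the grip; let go before the dead point at 1.35 rad it springs back open; past it, it snaps by itself to its stop at 1.53 (handle 12 deg above level). Locked from 1.47.
- lever_pivot (a point): Pivot of that lever, fixed on the holder (holder frame x 30, y 20, z 74 mm); the pivot axis is the holder's x.
- lever_grip (a point): Point on the handle's axis 90 mm from the pivot; its own z axis runs along the handle away from the pivot. The handle's black grip is a round bar 18 mm thick, from 42 to 122 mm from the pivot. Push it from the channel's side (holder -y), then from above as it goes down.
- pad: Sprung rubber pad, 16 mm across, on the end of the loaded holder's hold-down arm, origin 16 mm from its free face. The arm starts raised 55 deg, its end at about holder x 30, y -23, z 95 mm. The lever lowers it: the pad lands on the carrier near holder x 30, y -45 mm and presses with about 2.5 N when locked.
- empty_lever (a joint): Angle of the empty holder's lever, same meaning as lever; open, 0 at the start. Leave it open.
- jar: Loose amber jar with black cap, 52 mm across, 75 mm high, standing beyond the holders. Origin at the centre of its underside.
- screwdriver: Loose screwdriver, 160 mm long, lying beyond the right-hand holder.
- tray: Loose white parts tray 60 x 100 x 24 mm beyond the left-hand holder. Origin at the centre of its underside.
Mind the look-alikes: they are no part of the job. Leave any yellow look-alike of the carrier alone.

How it is judged:
By the outcome, as a careful person would: the job done as asked, in the order asked, and still so for the second after the job is handed in, with the robot touching nothing.
It also fails if it takes over 51 s, if anything falls off the work surface, if the arm or the gripper's body presses on something with over 40 N, if the wrist force passes 120 N, or if a joint passes its speed limit or range.

## Robot

A 6-joint arm with a two-finger parallel gripper is mounted at the origin on the work surface. World frame = base frame: x ahead of the robot, y to its left, z up, the work surface at z = 0. Lengths are in m, angles in rad, forces in N, time in s.
With the tool pointing down it reaches from about 0.275 to 0.725 m from the base axis. Payload 5.6 kg.
Tool frame: the origin (TCP) lies at the very end of the fingers, on their centre line; the grasp point (between the pads) lies 19 mm behind it (r.tcp_to_grasp is the y of the grasp point in the tool frame, in m); y points along the fingers, x is the direction in which the jaws open and shut, and the axes are right-handed (so a half turn about y gives the same grasp; the last joint's range is limited). The gripper opens to 85 mm and grips with 20 to 120 N. Pads are 22 mm wide; open, the fingers measure 114 mm over their backs; the gripper's body (76 mm by 85 mm) begins 54 mm behind the grasp point. The pads swing forward as they close: fully open they stand 13 mm farther back than shut.
Start: joints at [-0.847, 0.255, 0.108, 0, -1.424, -0.285], TCP at [0.234, -0.498, 0.231] pointing down, gripper open.
Joint ranges: [-2.95, 2.95], [-1.21, 1.97], [-1.09, 1.5], [-2.87, 1.71], [-2.94, -0.07], [-3.05, 3.05]. Speed limits (rad/s): [2.57, 2.57, 3.14, 3.14, 3.14, 3.14].

## Interface

Orientations are given as a 3x3 rotation matrix whose columns are the frame's x, y, z axes.
In Python, from rig import r, vision, job gives the robot as it stands.
- The arm moves only by the tool step_arm, never from a script. Its argument "targets" is a list of rows, each an object of numbers: "jaw": the opening in per cent of the stroke, from 0 (shut) to 100 (fully open); "dx", "dy", "dz": the shift along the tool's x, y, z in mm; "turn": the turn about the tool's y in rad. A call has 1 to 20 rows; each row is the pose to reach, as a shift and turn from the pose commanded when the call began, along the tool's axes at that moment; what a row does not reach only later rows make up. A row lasts 1/12 s, in which the tool goes at most 41.7 mm and 7.16 degrees, less where a joint would pass 70% of its speed; a pose out of reach is approached as far as the arm can. A call with a gripper value outside its range is refused whole. The fingers move at their own pace and stop on an object; the grip force is fixed at half the most. Time passes only in rows, so rows that repeat a pose let the fingers close. It gives the time, the measured TCP pose, the force and the opening at its end, in the units of the state.
- r.get_state(): the state, without advancing time (a new reading comes with each control period).
- vision.get_image(name): name is "scene" or "side" or "wrist"; returns (picture, depth): 400x640x3 uint8, red, green, blue; 400x640 float32, m along the optical axis (not along the pixel's ray), 0 where there is no reading.
- vision.camera_params(name): a dict with "K" (3x3 intrinsics, pixels), "rvec" (rotation vector, rad) and "tvec" (3), from world to camera coordinates, as OpenCV has them. Camera axes: x right, y down, z forward; pixel columns grow to the right and rows downward; lengths in m; the calibration is good to about 2 mm. A picture is of the moment at which its call begins: read the wrist's pose just before it. camera_params takes no time and is no camera call; for the wrist camera it gives the pose at the moment of the call.
- job.hand_in(): hands the job in, once; it reports no verdict.
The state is a dict: "t": time; "q": joint angles; "dq": joint speeds; "tau": joint torques, N m; "ee_pos": TCP position; "ee_rot": TCP orientation; "wrist_force": force on the tool from outside, world axes, zero at the start; "moment": the same for the moment, N m; "width": finger opening in m.
Only numpy, scipy, OpenCV 4.12 (cv2) and the standard library are available. Lean on these libraries where they do the work, as an engineer would, in place of code of your own. Each camera call takes 0.05 s, during which the arm holds its last target.

## Working session

There is one attempt and no reset: what is moved stays moved. The work goes in short steps, Python scripts to look and compute and a tool call to move; the robot and the scene stay as the last step left them, time stands still between calls to the robot, and variables do not carry over. Pictures are saved under pics/ and viewed, and the job is handed in when it is done.

Besides the shell and the picture viewer there is one more tool, called after "Emit:" as name([rows], argument=value, ...), one row to a line, values as JSON. step_arm: Moves the arm, as the interface text tells. Its arguments: {"type":"object","properties":{"targets":{"type":"array","items":{"type":"object","properties":{"jaw":{"type":"number"},"dx":{"type":"number"},"dy":{"type":"number"},"dz":{"type":"number"},"turn":{"type":"number"}}}}},"required":["targets"]}

```bash
mkdir -p pics; ls; python3 - <<'E'
from rig import r, vision, job
import cv2, numpy as np
s=r.get_state(); print(s['t'],s['ee_pos'],np.round(s['ee_rot'],3).tolist(),s['width'])
for n in ['scene','side']:
    im,d=vision.get_image(n); cv2.imwrite(f'pics/{n}0.png',im[:,:,::-1]); np.savez(f'{n}0.npz',im=im,d=d,**vision.camera_params(n))
    p=vision.camera_params(n); print(n,p)
E
```

```text
pics
0.0 [ 0.23351761 -0.49742243  0.23041406] [[-0.425, -0.001, -0.905], [0.905, 0.002, -0.425], [0.002, -1.0, 0.0]] 0.08508000728735117
scene {'K': array([[475.26918981,   0.        , 312.1787182 ],
       [  0.        , 475.26918981, 205.16709215],
       [  0.        ,   0.        ,   1.        ]]), 'rvec': array([ 2.32028665,  1.08600781, -0.32345872]), 'tvec': array([-0.34279813, -0.34504282,  1.34330157])}
side {'K': array([[466.56949299,   0.        , 318.73977034],
       [  0.        , 466.56949299, 198.08918417],
       [  0.        ,   0.        ,   1.        ]]), 'rvec': array([ 0.5566535 , -2.58201164,  1.31102666]), 'tvec': array([0.5013776 , 0.25233939, 0.99281447])}
```

View pics/scene0.png

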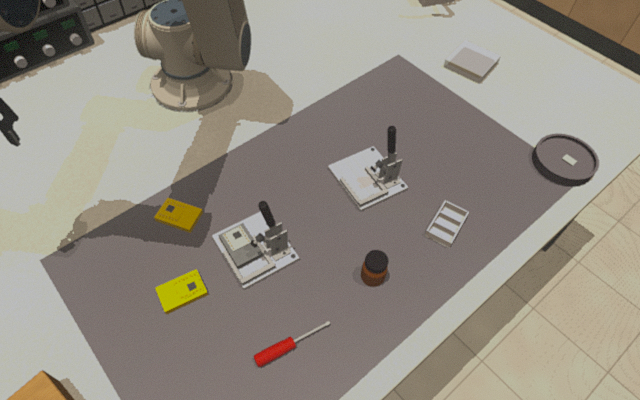

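View pics/side0.png

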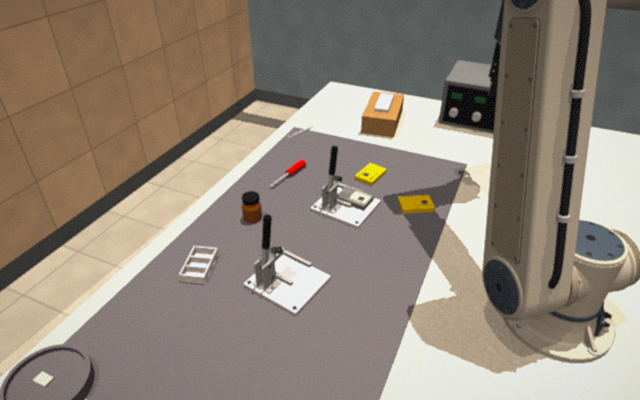

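Candidates for the carrier are the grey block with the white circuit at scene (240,243), yellow look-alikes at (178,214) and (182,290), and a grey-white box at (472,62). I choose the grey one in the near/right holder. The other holder, at (368,176), is empty. I'll check this in a close crop.

```bash
python3 - <<'E'
import cv2, numpy as np
a=np.load('scene0.npz')['im'][190:300,190:320]; b=np.load('side0.npz')['im'][135:235,295:395]
cv2.imwrite('pics/c1.png',cv2.resize(a[:,:,::-1],None,fx=6,fy=5.4,interpolation=cv2.INTER_CUBIC)[:600] if 0 else cv2.resize(a[:,:,::-1],None,fx=5,fy=5,interpolation=cv2.INTER_CUBIC))
cv2.imwrite('pics/c2.png',cv2.resize(b[:,:,::-1],None,fx=6,fy=6,interpolation=cv2.INTER_CUBIC))
E
```

```text
(no output)
```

View pics/c1.png

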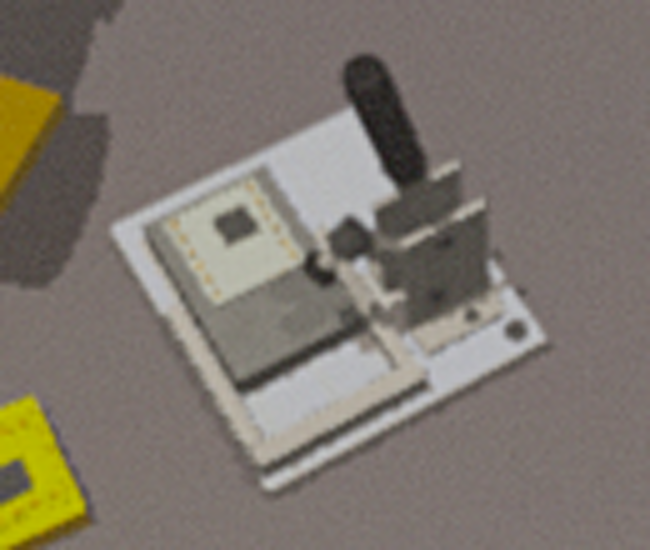

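View pics/c2.png

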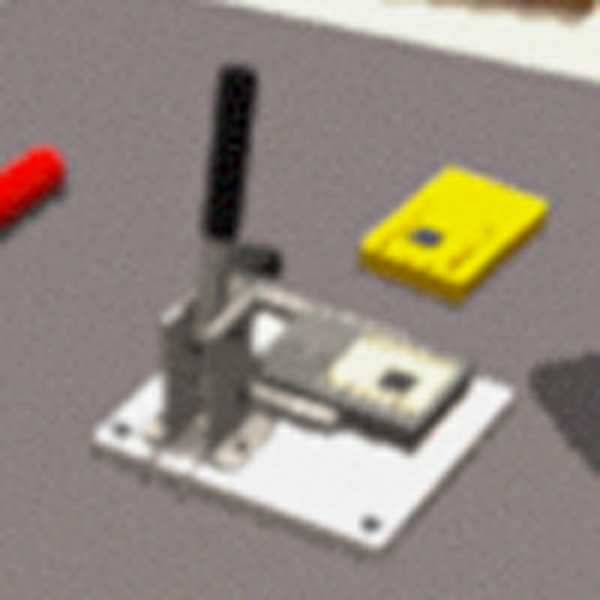

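```bash
cat > h.py <<'E'
import numpy as np, cv2
from scipy.optimize import least_squares
def cam(n):
    z=np.load(n) if isinstance(n,str) else n
    return z['K'],cv2.Rodrigues(z['rvec'])[0],z['tvec']
def cast(c,uv,h):
    K,R,t=c; d=R.T@np.linalg.inv(K)@np.array([uv[0],uv[1],1.]); o=-R.T@t
    return o+d*(h-o[2])/d[2]
def fit(pts):  # pts: list (cam,uv,holder xyz mm) -> x,y,yaw by closed residual on plane points
    W=np.array([cast(c,uv,H[2]/1000)[:2] for c,uv,H in pts]); H=np.array([p[2][:2] for p in pts])/1000
    def f(p):
        c,s=np.cos(p[2]),np.sin(p[2]); return ((H@np.array([[c,s],[-s,c]])+p[:2])-W).ravel()
    o=least_squares(f,[.5,-.2,0]); return o.x,(o.fun.reshape(-1,2)*1000).round(1)
E
python3 - <<'E'
from h import *
A=cam('scene0.npz');B=cam('side0.npz')
a=lambda u,v:((u+.5)/5-.5+190,(v+.5)/5-.5+190)
b=lambda u,v:((u+.5)/6-.5+295,(v+.5)/6-.5+135)
ps=[(A,a(112,230),(-75,-85,12)),(A,a(268,483),(75,-85,12)),(A,a(548,336),(75,50,12))]
pb=[(B,b(513,392),(-75,-85,12)),(B,b(380,540),(-75,50,12)),(B,b(96,436),(75,50,12))]
for q in (ps,pb,ps+pb): print(fit(q))
x,_=fit(ps+pb)
c,s=np.cos(x[2]),np.sin(x[2]);R=np.array([[c,-s],[s,c]])
inv=lambda w:(R.T@(w[:2]-x[:2])*1000).round(1)
# carrier corners top z=28
for cc,p in ((A,a(150,235)),(A,a(265,168)),(A,a(243,383)),(A,a(365,318)),(B,b(470,365)),(B,b(412,440))):
    print('carrier',inv(cast(cc,p,.028)))
# grip tip two-view
print('tip',inv(cast(A,a(362,62),.19)),inv(cast(B,b(238,70),.19)))
E
```

```text
(array([ 0.5515009 , -0.1596435 , -0.12953863]), array([[-3.2,  0.3],
       [ 3. , -1.3],
       [ 0.2,  1. ]]))
(array([ 0.55089117, -0.16020612, -0.13234887]), array([[-0.7, -2.9],
       [-1.4,  2.9],
       [ 2.1,  0. ]]))
(array([ 0.55120667, -0.15989078, -0.12948589]), array([[-3.5,  0.1],
       [ 2.7, -1.6],
       [-0.1,  0.7],
       [-0.2, -2.8],
       [-1.3,  3. ],
       [ 2.3,  0.6]]))
carrier [-50.4 -74.1]
carrier [-54.6 -16.2]
carrier [ 34.3 -73.5]
carrier [ 34.4 -15.9]
carrier [-57.4 -70.5]
carrier [-60.9  -5.2]
tip [24.9  1.1] [32.7 -5.1]
```

Confirmed: the grey carrier sits in the right-hand holder, with its near end at holder x≈-55, about 25 mm short of home. The holder is at about (0.551,-0.160) with yaw -0.13. Next I work out the moves.

```bash
cat >> h.py <<'E'
HX=[0.5512,-0.1599,-0.1295]
def h2w(p):
    c,s=np.cos(HX[2]),np.sin(HX[2]); p=np.array(p)/1000
    return np.array([HX[0]+c*p[0]-s*p[1],HX[1]+s*p[0]+c*p[1],p[2]])
def w2h(w):
    c,s=np.cos(HX[2]),np.sin(HX[2]); d=np.array(w[:2])-HX[:2]
    return np.array([c*d[0]+s*d[1],-s*d[0]+c*d[1],w[2]])*1000
def plan(*pts):
    from rig import r
    s=r.get_state(); R=s['ee_rot']
    print('t',s['t'],'holder tcp',w2h(s['ee_pos']).round(1),'F',np.round(s['wrist_force'],1),'q',np.round(s['q'],2),'w',s['width'])
    a=np.arctan2(R[1,0],R[0,0]); print('toolx ang in holder deg',np.degrees(a-HX[2]).round(2))
    for p in pts: print(p,'-> d(mm)',(R.T@(h2w(p)-s['ee_pos'])*1000).round(1))
E
python3 - <<'E'
from h import *
plan((-90,-45,150),(-90,-45,60))
A=cam('scene0.npz')
for n,p in dict(empty_right_near=(329,165),empty_nearleft=(365,207),empty_far=(407,185),yel=(178,222)).items(): print(n,w2h(cast(A,p,.012)))
E
```

```text
t 0.1 holder tcp [-271.4 -375.8  230.5] F [-0.5  0.6 -0.1] q [-0.85  0.26  0.11 -0.   -1.42 -0.28] w 0.0857344319685283
toolx ang in holder deg 122.56
(-90, -45, 150) -> d(mm) [ 181.    80.8 -330.9]
(-90, -45, 60) -> d(mm) [ 180.9  170.8 -330.9]
empty_right_near [-102.61259264  245.24782637   12.        ]
empty_nearleft [ 45.3572482  245.64513496  12.        ]
empty_far [ 47.05955368 368.40299823  12.        ]
yel [-143.95263594 -133.11237456   12.        ]
```

Emit:
step_arm([
  {"jaw":0,"dx":90,"dy":0,"dz":-165,"turn":0.28},
  {"jaw":0,"dx":90,"dy":0,"dz":-165,"turn":0.28},
  {"jaw":0,"dx":90,"dy":0,"dz":-165,"turn":0.28},
  {"jaw":0,"dx":90,"dy":0,"dz":-165,"turn":0.28},
  {"jaw":0,"dx":90,"dy":0,"dz":-165,"turn":0.28},
  {"jaw":0,"dx":181,"dy":81,"dz":-331,"turn":0.568},
  {"jaw":0,"dx":181,"dy":81,"dz":-331,"turn":0.568},
  {"jaw":0,"dx":181,"dy":81,"dz":-331,"turn":0.568},
  {"jaw":0,"dx":181,"dy":81,"dz":-331,"turn":0.568},
  {"jaw":0,"dx":181,"dy":81,"dz":-331,"turn":0.568},
  {"jaw":0,"dx":181,"dy":81,"dz":-331,"turn":0.568},
  {"jaw":0,"dx":181,"dy":81,"dz":-331,"turn":0.568},
  {"jaw":0,"dx":181,"dy":81,"dz":-331,"turn":0.568},
])

```text
t: 1.18
ee_pos: [0.4562, -0.1933, 0.1501]
ee_rot: [[0.128, -0.001, -0.992], [0.992, -0.0, 0.128], [-0.0, -1.0, 0.001]]
wrist_force: [-0.1, -0.4, 0.2]
width: 0.0002
```

```bash
python3 - <<'E'
from h import *
from rig import vision
plan((-90,-45,18),(-70,-45,18),(-41,-45,18))
for n in ['wrist','scene']:
    p=vision.camera_params(n); im,d=vision.get_image(n); cv2.imwrite(f'pics/{n}1.png',im[:,:,::-1]); np.savez(f'{n}1.npz',im=im,d=d,**p)
E
```

```text
t 1.1833 holder tcp [-89.9 -45.4 150.1] F [-0.1 -0.4  0.2] q [-0.08  0.19 -0.19  0.   -1.2  -1.62] w 0.0001525868276007694
toolx ang in holder deg 90.09
(-90, -45, 18) -> d(mm) [  0.4 132.1  -0. ]
(-70, -45, 18) -> d(mm) [  0.4 132.  -20. ]
(-41, -45, 18) -> d(mm) [  0.3 132.  -49. ]
```

View pics/wrist1.png

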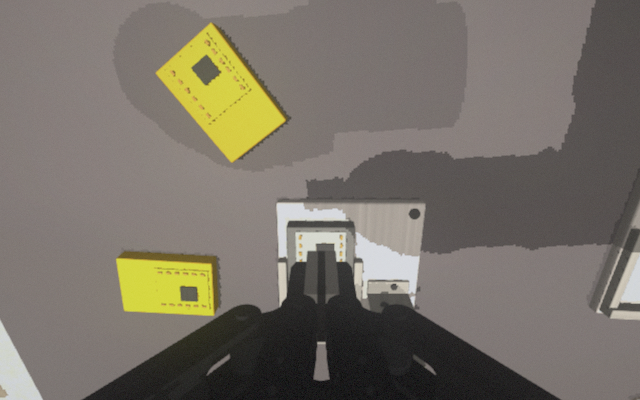

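View pics/scene1.png

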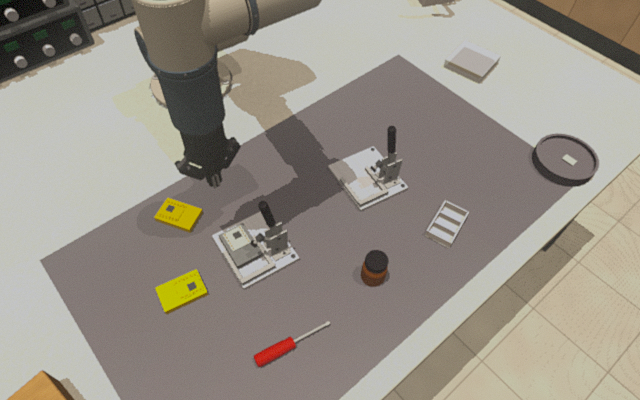

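The wrist view shows the plate's near edge from (277,202) to (425,202), and the carrier's near end at (287–354,222), in line with the shut fingers. I'll cross-check the pose from it.

```bash
python3 - <<'E'
from h import *
C=cam('wrist1.npz')
for n,p,h in (('pl',(277,202),.012),('pl',(425,202),.012),('car top',(288,222),.028),('car top',(354,222),.028)): print(n,w2h(cast(C,p,h)).round(1))
E
```

```text
pl [-74.5 -85.2  12. ]
pl [-74.6  46.9  12. ]
car top [-61.9 -74.3  28. ]
car top [-62.  -17.6  28. ]
```

Emit:
step_arm([
  {"jaw":0,"dx":0,"dy":40,"dz":0},
  {"jaw":0,"dx":0,"dy":80,"dz":0},
  {"jaw":0,"dx":0,"dy":110,"dz":0},
  {"jaw":0,"dx":0,"dy":125,"dz":0},
  {"jaw":0,"dx":0,"dy":131,"dz":0},
  {"jaw":0,"dx":0,"dy":131,"dz":0},
  {"jaw":0,"dx":0,"dy":131,"dz":-5},
  {"jaw":0,"dx":0,"dy":131,"dz":-9},
  {"jaw":0,"dx":0,"dy":131,"dz":-13},
  {"jaw":0,"dx":0,"dy":131,"dz":-16},
  {"jaw":0,"dx":0,"dy":131,"dz":-19},
  {"jaw":0,"dx":0,"dy":131,"dz":-22},
  {"jaw":0,"dx":0,"dy":131,"dz":-25},
  {"jaw":0,"dx":0,"dy":131,"dz":-28},
  {"jaw":0,"dx":0,"dy":131,"dz":-31},
  {"jaw":0,"dx":0,"dy":131,"dz":-34},
  {"jaw":0,"dx":0,"dy":131,"dz":-36},
  {"jaw":0,"dx":0,"dy":131,"dz":-38},
  {"jaw":0,"dx":0,"dy":131,"dz":-40},
])

```text
schema error: expected keys jaw, dx, dy, dz, turn
```

```bash
python3 - <<'E'
from h import *
from rig import vision
plan((-41,-45,18))
for n in ['scene']:
    p=vision.camera_params(n); im,d=vision.get_image(n); np.savez(f'{n}2.npz',im=im,d=d,**p)
    cv2.imwrite('pics/scene2.png',cv2.resize(im[160:300,170:320,::-1],None,fx=4,fy=4,interpolation=cv2.INTER_CUBIC))
E
```

```text
t 1.2833 holder tcp [-89.8 -46.3 150.8] F [ 0.2  0.7 -0.3] q [-0.09  0.19 -0.19  0.   -1.2  -1.62] w 1.850767308922934e-05
toolx ang in holder deg 89.97
(-41, -45, 18) -> d(mm) [  1.4 132.8 -48.7]
```

View pics/scene2.png

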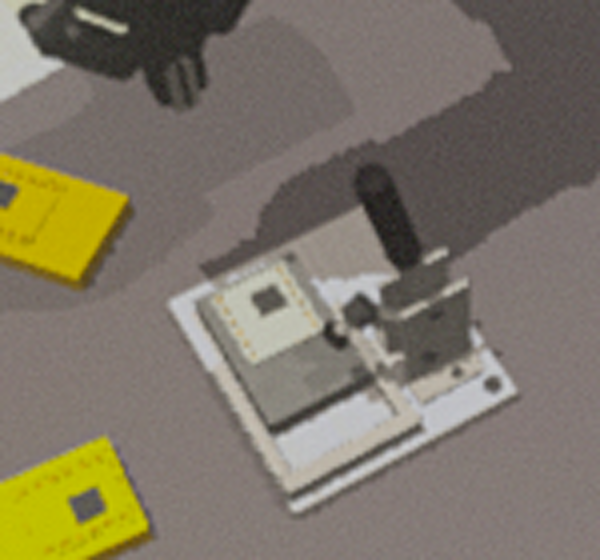

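The call was refused because every row needs a turn key, so the arm has not moved and the picture shows the scene unchanged. I'll send it again.

Emit:
step_arm([
  {"jaw":0,"dx":0,"dy":40,"dz":0,"turn":0},
  {"jaw":0,"dx":0,"dy":80,"dz":0,"turn":0},
  {"jaw":0,"dx":0,"dy":110,"dz":0,"turn":0},
  {"jaw":0,"dx":0,"dy":125,"dz":0,"turn":0},
  {"jaw":0,"dx":0,"dy":131,"dz":0,"turn":0},
  {"jaw":0,"dx":0,"dy":131,"dz":0,"turn":0},
  {"jaw":0,"dx":0,"dy":131,"dz":-5,"turn":0},
  {"jaw":0,"dx":0,"dy":131,"dz":-9,"turn":0},
  {"jaw":0,"dx":0,"dy":131,"dz":-13,"turn":0},
  {"jaw":0,"dx":0,"dy":131,"dz":-16,"turn":0},
  {"jaw":0,"dx":0,"dy":131,"dz":-19,"turn":0},
  {"jaw":0,"dx":0,"dy":131,"dz":-22,"turn":0},
  {"jaw":0,"dx":0,"dy":131,"dz":-25,"turn":0},
  {"jaw":0,"dx":0,"dy":131,"dz":-28,"turn":0},
  {"jaw":0,"dx":0,"dy":131,"dz":-31,"turn":0},
  {"jaw":0,"dx":0,"dy":131,"dz":-34,"turn":0},
  {"jaw":0,"dx":0,"dy":131,"dz":-36,"turn":0},
  {"jaw":0,"dx":0,"dy":131,"dz":-38,"turn":0},
  {"jaw":0,"dx":0,"dy":131,"dz":-40,"turn":0},
])

```text
t: 2.92
ee_pos: [0.4963, -0.1985, 0.0192]
ee_rot: [[0.129, -0.0, -0.992], [0.992, 0.0, 0.129], [0.0, -1.0, 0.0]]
wrist_force: [-0.5, 0.1, 0.9]
width: -0.0003
```

```bash
python3 - <<'E'
from h import *
from rig import vision
plan((-41,-45,18))
for n in ['scene']:
    p=vision.camera_params(n); im,d=vision.get_image(n); np.savez(f'{n}3.npz',im=im,d=d,**p)
    cv2.imwrite('pics/scene3.png',cv2.resize(im[160:300,170:320,::-1],None,fx=4,fy=4,interpolation=cv2.INTER_CUBIC))
E
```

```text
t 2.9167 holder tcp [-49.5 -45.4  19.2] F [-0.5  0.1  0.9] q [-0.09  0.39 -0.28 -0.   -0.9  -1.61] w -0.0002759807550355051
toolx ang in holder deg 90.01
(-41, -45, 18) -> d(mm) [ 0.4  1.2 -8.5]
```

View pics/scene3.png

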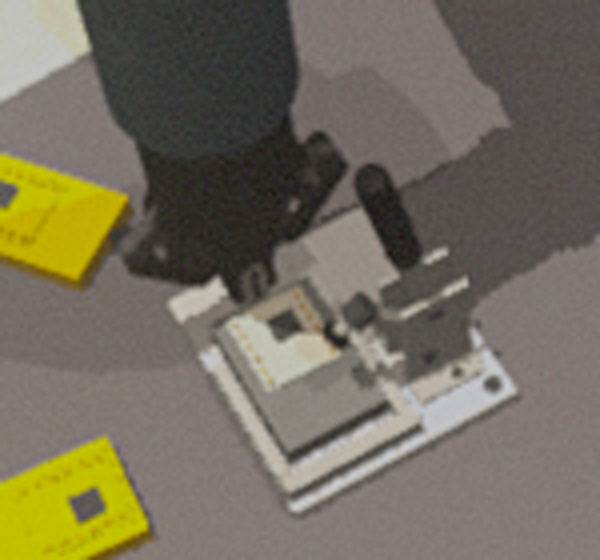

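The carrier slides square in the channel, with its far edge at crop (290–392, 455–403). A gap of about 8–10 mm to the stop remains, so I push on slowly.

Emit:
step_arm([
  {"jaw":0,"dx":0,"dy":0,"dz":-1.5,"turn":0},
  {"jaw":0,"dx":0,"dy":0,"dz":-3,"turn":0},
  {"jaw":0,"dx":0,"dy":0,"dz":-4.5,"turn":0},
  {"jaw":0,"dx":0,"dy":0,"dz":-6,"turn":0},
  {"jaw":0,"dx":0,"dy":0,"dz":-7,"turn":0},
])

```text
t: 3.38
ee_pos: [0.5033, -0.1994, 0.0192]
ee_rot: [[0.129, 0.0, -0.992], [0.992, 0.0, 0.129], [0.0, -1.0, -0.0]]
wrist_force: [-1.3, 0.3, -0.6]
width: 0.0
```

Emit:
step_arm([
  {"jaw":0,"dx":0,"dy":0,"dz":-1,"turn":0},
  {"jaw":0,"dx":0,"dy":0,"dz":-1.5,"turn":0},
  {"jaw":0,"dx":0,"dy":0,"dz":-2,"turn":0},
])

```text
t: 3.63
ee_pos: [0.5051, -0.1997, 0.0192]
ee_rot: [[0.129, -0.0, -0.992], [0.992, 0.0, 0.129], [0.0, -1.0, 0.0]]
wrist_force: [-1.0, 0.1, -1.2]
width: -0.0001
```

```bash
python3 - <<'E'
from h import *
from rig import vision
plan((-41,-45,18))
for n in ['scene']:
    p=vision.camera_params(n); im,d=vision.get_image(n); np.savez(f'{n}4.npz',im=im,d=d,**p)
    cv2.imwrite('pics/scene4.png',cv2.resize(im[210:300,210:310,::-1],None,fx=6,fy=6,interpolation=cv2.INTER_CUBIC))
E
```

```text
t 3.6333 holder tcp [-40.6 -45.4  19.2] F [-1.   0.1 -1.2] q [-0.09  0.4  -0.26 -0.   -0.91 -1.61] w -9.170927854005857e-05
toolx ang in holder deg 90.02
(-41, -45, 18) -> d(mm) [0.4 1.2 0.4]
```

View pics/scene4.png

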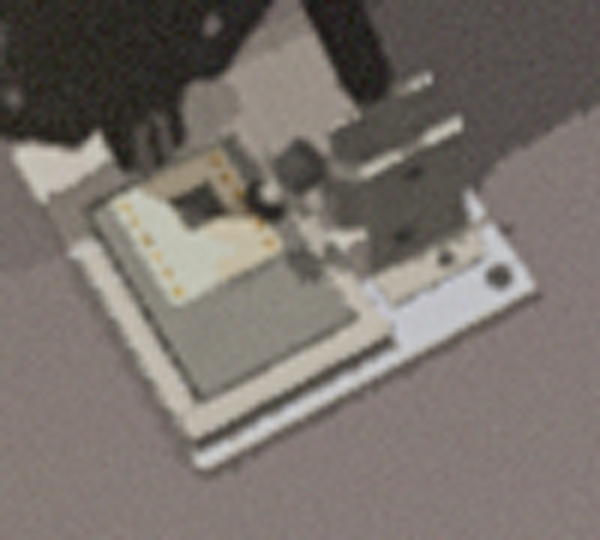

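The gap to the stop looks nearly closed, with the carrier's edge at (205,395)–(355,325). The force is still sliding friction, so I continue in fine steps until it rises.

Emit:
step_arm([
  {"jaw":0,"dx":0,"dy":0,"dz":-0.5,"turn":0},
  {"jaw":0,"dx":0,"dy":0,"dz":-1,"turn":0},
])

```text
t: 3.85
ee_pos: [0.5058, -0.1998, 0.0192]
ee_rot: [[0.129, -0.001, -0.992], [0.992, 0.0, 0.129], [0.0, -1.0, 0.001]]
wrist_force: [-2.7, 0.8, 0.8]
width: -0.0001
```

Emit:
step_arm([
  {"jaw":0,"dx":0,"dy":0,"dz":-0.5,"turn":0},
  {"jaw":0,"dx":0,"dy":0,"dz":-1,"turn":0},
])

```text
t: 4.02
ee_pos: [0.5058, -0.1998, 0.0192]
ee_rot: [[0.129, -0.002, -0.992], [0.992, 0.0, 0.129], [0.0, -1.0, 0.002]]
wrist_force: [-6.8, 2.4, 4.7]
width: 0.0003
```

The tool has stalled at x=0.5058 and the force is rising. I'll press once more to confirm.

Emit:
step_arm([
  {"jaw":0,"dx":0,"dy":0,"dz":-0.7,"turn":0},
  {"jaw":0,"dx":0,"dy":0,"dz":-1.4,"turn":0},
  {"jaw":0,"dx":0,"dy":0,"dz":-1.4,"turn":0},
])

```text
t: 4.27
ee_pos: [0.5058, -0.1998, 0.0192]
ee_rot: [[0.129, -0.005, -0.992], [0.992, 0.001, 0.129], [0.0, -1.0, 0.005]]
wrist_force: [-9.4, 2.4, 7.1]
width: -0.0005
```

Emit:
step_arm([
  {"jaw":0,"dx":0,"dy":0,"dz":2,"turn":0},
  {"jaw":0,"dx":0,"dy":0,"dz":6,"turn":0},
  {"jaw":0,"dx":0,"dy":0,"dz":20,"turn":0},
  {"jaw":0,"dx":0,"dy":0,"dz":45,"turn":0},
  {"jaw":0,"dx":0,"dy":-40,"dz":45,"turn":0},
  {"jaw":0,"dx":0,"dy":-80,"dz":45,"turn":0},
  {"jaw":0,"dx":0,"dy":-120,"dz":45,"turn":0},
  {"jaw":0,"dx":0,"dy":-160,"dz":45,"turn":0},
  {"jaw":0,"dx":0,"dy":-200,"dz":45,"turn":0},
  {"jaw":0,"dx":0,"dy":-201,"dz":45,"turn":0},
])

```text
t: 5.1
ee_pos: [0.4681, -0.1962, 0.2297]
ee_rot: [[0.128, 0.017, -0.992], [0.992, -0.006, 0.128], [-0.003, -1.0, -0.017]]
wrist_force: [1.3, 0.1, 1.1]
width: 0.0001
```

```bash
python3 - <<'E'
from h import *
from rig import vision
plan((30,-70,220),(30,-70,156))
for n in ['scene','side']:
    p=vision.camera_params(n); im,d=vision.get_image(n); np.savez(f'{n}5.npz',im=im,d=d,**p)
    c=im[200:300,205:315] if n=='scene' else im[135:235,295:395]
    cv2.imwrite(f'pics/{n}5.png',cv2.resize(c[:,:,::-1],None,fx=6,fy=6,interpolation=cv2.INTER_CUBIC))
E
```

```text
t 5.1 holder tcp [-77.7 -46.7 229.7] F [1.3 0.1 1.1] q [-0.08  0.16 -0.02  0.   -1.37 -1.62] w 9.121114155850012e-05
toolx ang in holder deg 90.06
(30, -70, 220) -> d(mm) [ -23.3   11.6 -107.5]
(30, -70, 156) -> d(mm) [ -23.1   75.6 -106.4]
```

View pics/scene5.png

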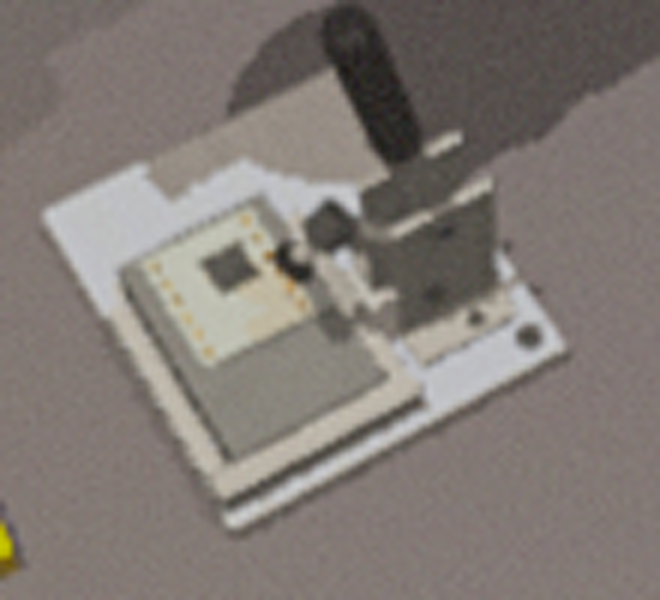

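View pics/side5.png

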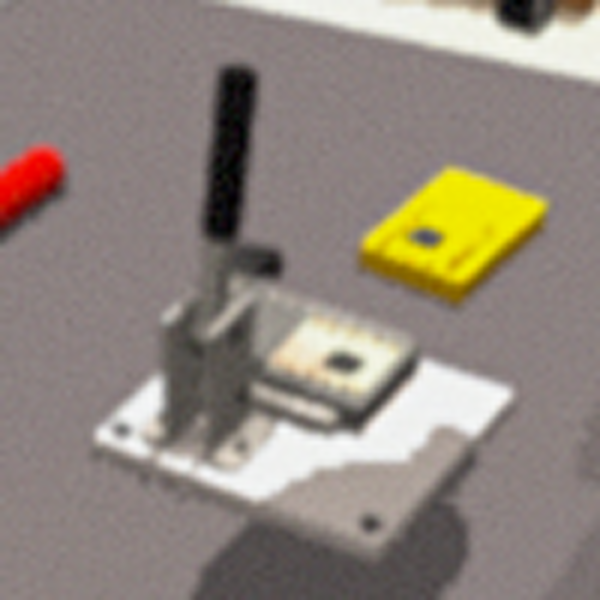

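The carrier is flush with the stop at scene crop (230,460)–(395,385), and the lever is still open. Next is the lever: a quarter turn, then move to the channel side of the handle.

Emit:
step_arm([
  {"jaw":0,"dx":-23,"dy":10,"dz":-105,"turn":-1.571},
  {"jaw":0,"dx":-23,"dy":10,"dz":-105,"turn":-1.571},
  {"jaw":0,"dx":-23,"dy":10,"dz":-105,"turn":-1.571},
  {"jaw":0,"dx":-23,"dy":10,"dz":-105,"turn":-1.571},
  {"jaw":0,"dx":-23,"dy":10,"dz":-105,"turn":-1.571},
  {"jaw":0,"dx":-23,"dy":10,"dz":-105,"turn":-1.571},
  {"jaw":0,"dx":-23,"dy":10,"dz":-105,"turn":-1.571},
  {"jaw":0,"dx":-23,"dy":10,"dz":-105,"turn":-1.571},
  {"jaw":0,"dx":-23,"dy":10,"dz":-105,"turn":-1.571},
  {"jaw":0,"dx":-23,"dy":10,"dz":-105,"turn":-1.571},
  {"jaw":0,"dx":-23,"dy":10,"dz":-105,"turn":-1.571},
  {"jaw":0,"dx":-23,"dy":10,"dz":-105,"turn":-1.571},
  {"jaw":0,"dx":-23,"dy":10,"dz":-105,"turn":-1.571},
  {"jaw":0,"dx":-23,"dy":10,"dz":-105,"turn":-1.571},
  {"jaw":0,"dx":-23,"dy":10,"dz":-105,"turn":-1.571},
  {"jaw":0,"dx":-23,"dy":10,"dz":-105,"turn":-1.571},
])

```text
t: 6.53
ee_pos: [0.5648, -0.2306, 0.2094]
ee_rot: [[-0.991, -0.001, -0.131], [0.131, 0.0, -0.991], [0.001, -1.0, -0.0]]
wrist_force: [-0.4, 0.2, -0.3]
width: 0.0001
```

```bash
python3 - <<'E'
from h import *
plan((30,-70,156),(30,-25,156))
for L in np.arange(0,1.51,.1):
    f=L-np.radians(10); u=np.array([np.sin(f),np.cos(f)]); n=np.array([-np.cos(f),np.sin(f)])
    c=np.array([20,74])+85*u+9*n; print(round(L,2),'tcp y,z (half 11):',(c-[11,0]).round(1))
E
```

```text
t 6.5333 holder tcp [ 22.6 -68.4 209.4] F [-0.4  0.2 -0.3] q [-0.13  0.38  0.23 -0.   -1.42  0.  ] w 0.00011064830737587835
toolx ang in holder deg 179.9
(30, -70, 156) -> d(mm) [-7.5 53.4  1.6]
(30, -25, 156) -> d(mm) [ -7.4  53.4 -43.4]
0.0 tcp y,z (half 11): [-14.6 156.1]
0.1 tcp y,z (half 11): [ -6.3 158.1]
0.2 tcp y,z (half 11): [  2.2 159.2]
0.3 tcp y,z (half 11): [ 10.7 159.5]
0.4 tcp y,z (half 11): [ 19.2 158.9]
0.5 tcp y,z (half 11): [ 27.7 157.4]
0.6 tcp y,z (half 11): [ 35.9 155.1]
0.7 tcp y,z (half 11): [ 43.9 152. ]
0.8 tcp y,z (half 11): [ 51.5 148.2]
0.9 tcp y,z (half 11): [ 58.7 143.6]
1.0 tcp y,z (half 11): [ 65.4 138.3]
1.1 tcp y,z (half 11): [ 71.5 132.3]
1.2 tcp y,z (half 11): [ 77.  125.8]
1.3 tcp y,z (half 11): [ 81.8 118.7]
1.4 tcp y,z (half 11): [ 85.9 111.2]
1.5 tcp y,z (half 11): [ 89.3 103.4]
```

The tool is now at holder (22.6,-68.4,209). I'll drop beside the handle and push it to about 0.3 rad as a check.

Emit:
step_arm([
  {"jaw":0,"dx":-7.5,"dy":30,"dz":0,"turn":0},
  {"jaw":0,"dx":-7.5,"dy":52,"dz":0,"turn":0},
  {"jaw":0,"dx":-7.5,"dy":52,"dz":-15,"turn":0},
  {"jaw":0,"dx":-7.5,"dy":52,"dz":-30,"turn":0},
  {"jaw":0,"dx":-7.5,"dy":52,"dz":-42,"turn":0},
  {"jaw":0,"dx":-7.5,"dy":52,"dz":-48,"turn":0},
  {"jaw":0,"dx":-7.5,"dy":52,"dz":-54,"turn":0},
  {"jaw":0,"dx":-7.5,"dy":52,"dz":-60,"turn":0},
  {"jaw":0,"dx":-7.5,"dy":51,"dz":-66,"turn":0},
  {"jaw":0,"dx":-7.5,"dy":50,"dz":-72,"turn":0},
  {"jaw":0,"dx":-7.5,"dy":50,"dz":-78,"turn":0},
])

```text
t: 7.45
ee_pos: [0.5825, -0.1544, 0.1604]
ee_rot: [[-0.992, 0.0, -0.129], [0.129, -0.001, -0.992], [-0.0, -1.0, 0.001]]
wrist_force: [-0.4, -3.4, -0.3]
width: -0.0003
```

```bash
python3 - <<'E'
from h import *
from rig import vision
plan(*[(30,y,z) for y,z in [(27.7,157.4),(43.9,152),(58.7,143.6),(71.5,132.3),(81.8,118.7),(85.9,111.2),(89.3,103.4)]])
for n in ['scene','side']:
    p=vision.camera_params(n); im,d=vision.get_image(n)
    c=im[170:300,195:325] if n=='scene' else im[115:235,275:395]
    cv2.imwrite(f'pics/{n}6.png',cv2.resize(c[:,:,::-1],None,fx=4.5,fy=4.5,interpolation=cv2.INTER_CUBIC))
E
```

```text
t 7.45 holder tcp [ 30.3   9.5 160.4] F [-0.4 -3.4 -0.3] q [ 0.    0.39  0.11  0.   -1.3  -0.13] w -0.00033227161444543895
toolx ang in holder deg 180.0
(30, 27.7, 157.4) -> d(mm) [  0.3   3.  -18.2]
(30, 43.9, 152) -> d(mm) [  0.3   8.4 -34.4]
(30, 58.7, 143.6) -> d(mm) [  0.3  16.8 -49.2]
(30, 71.5, 132.3) -> d(mm) [  0.3  28.1 -62. ]
(30, 81.8, 118.7) -> d(mm) [  0.3  41.7 -72.3]
(30, 85.9, 111.2) -> d(mm) [  0.3  49.2 -76.4]
(30, 89.3, 103.4) -> d(mm) [  0.3  57.  -79.8]
```

View pics/scene6.png

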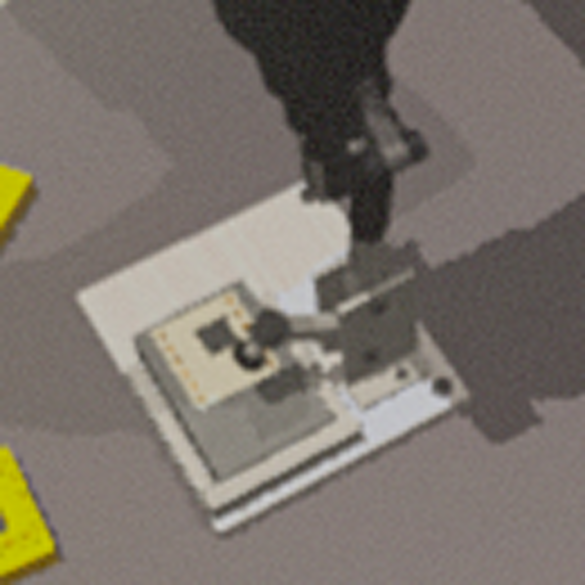

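View pics/side6.png

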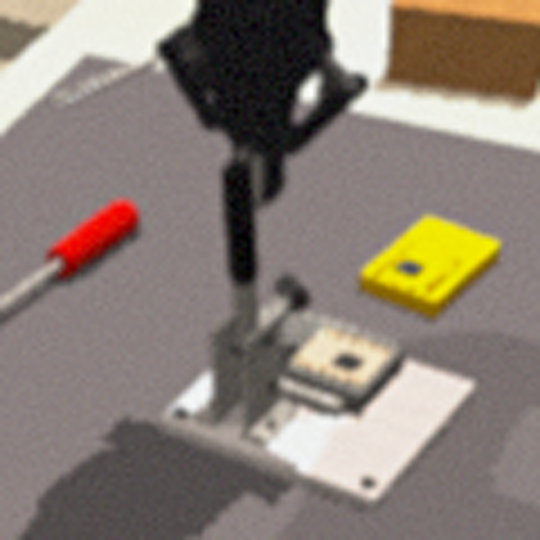

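The lever is moving against 3.4 N, and the handle at side crop (240,220) is now upright and in contact with the fingers. I'll continue along the arc.

Emit:
step_arm([
  {"jaw":0,"dx":0,"dy":1,"dz":-6,"turn":0},
  {"jaw":0,"dx":0,"dy":2,"dz":-12,"turn":0},
  {"jaw":0,"dx":0,"dy":3,"dz":-18,"turn":0},
  {"jaw":0,"dx":0,"dy":4.5,"dz":-24,"turn":0},
  {"jaw":0,"dx":0,"dy":6.5,"dz":-30,"turn":0},
  {"jaw":0,"dx":0,"dy":8.5,"dz":-34.5,"turn":0},
  {"jaw":0,"dx":0,"dy":11,"dz":-39.5,"turn":0},
  {"jaw":0,"dx":0,"dy":14,"dz":-44.5,"turn":0},
  {"jaw":0,"dx":0,"dy":17,"dz":-49,"turn":0},
  {"jaw":0,"dx":0,"dy":20.5,"dz":-53.5,"turn":0},
  {"jaw":0,"dx":0,"dy":24,"dz":-58,"turn":0},
  {"jaw":0,"dx":0,"dy":28,"dz":-62,"turn":0},
])

```text
t: 8.55
ee_pos: [0.5909, -0.0917, 0.1322]
ee_rot: [[-0.992, 0.001, -0.128], [0.128, 0.001, -0.992], [-0.001, -1.0, -0.001]]
wrist_force: [1.4, -0.6, 5.2]
width: -0.0001
```

```bash
python3 - <<'E'
from h import *
from rig import vision
plan(*[(30,y,z) for y,z in [(77,125.8),(81.8,118.7),(85.9,111.2),(89.3,103.4)]])
for n in ['scene','side']:
    p=vision.camera_params(n); im,d=vision.get_image(n)
    c=im[170:300,195:325] if n=='scene' else im[115:235,275:395]
    cv2.imwrite(f'pics/{n}7.png',cv2.resize(c[:,:,::-1],None,fx=4.5,fy=4.5,interpolation=cv2.INTER_CUBIC))
E
```

```text
t 8.55 holder tcp [ 30.6  72.7 132.2] F [ 1.4 -0.6  5.2] q [ 0.11  0.39  0.05 -0.   -1.23 -0.24] w -7.370138336908868e-05
toolx ang in holder deg 180.05
(30, 77, 125.8) -> d(mm) [ 0.6  6.4 -4.3]
(30, 81.8, 118.7) -> d(mm) [ 0.6 13.5 -9. ]
(30, 85.9, 111.2) -> d(mm) [  0.6  21.  -13.1]
(30, 89.3, 103.4) -> d(mm) [  0.6  28.8 -16.5]
```

View pics/scene7.png

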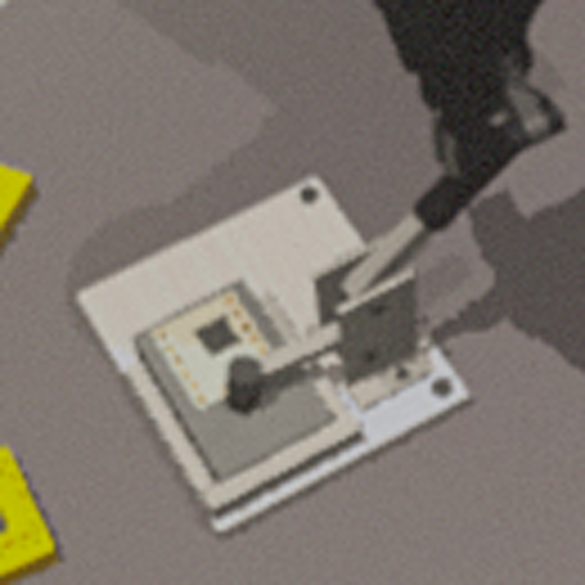

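View pics/side7.png

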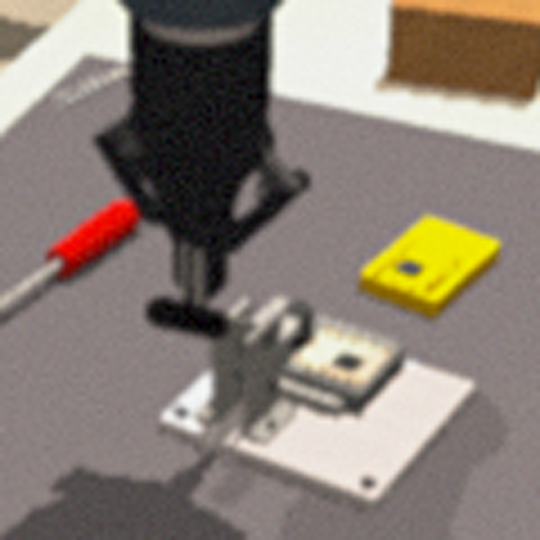

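The handle is well down, with the fingertips on the grip at side crop (190,310), and the pad is coming down over the carrier at scene crop (243,385). Now I push past the dead point.

Emit:
step_arm([
  {"jaw":0,"dx":0,"dy":4,"dz":-3,"turn":0},
  {"jaw":0,"dx":0,"dy":8,"dz":-5.5,"turn":0},
  {"jaw":0,"dx":0,"dy":12,"dz":-8,"turn":0},
  {"jaw":0,"dx":0,"dy":16,"dz":-10.5,"turn":0},
  {"jaw":0,"dx":0,"dy":20,"dz":-12.5,"turn":0},
  {"jaw":0,"dx":0,"dy":24,"dz":-14.5,"turn":0},
  {"jaw":0,"dx":0,"dy":26,"dz":-15.5,"turn":0},
  {"jaw":0,"dx":0,"dy":26,"dz":-15.5,"turn":0},
  {"jaw":0,"dx":0,"dy":26,"dz":-15.5,"turn":0},
])

```text
t: 9.4
ee_pos: [0.5921, -0.0775, 0.1059]
ee_rot: [[-0.992, -0.001, -0.129], [0.129, -0.0, -0.992], [0.001, -1.0, 0.0]]
wrist_force: [0.0, 0.3, 0.7]
width: 0.0001
```

```bash
python3 - <<'E'
from h import *
from rig import vision
plan((30,89.3,103.4))
for n in ['side']:
    p=vision.camera_params(n); im,d=vision.get_image(n)
    c=im[115:235,275:395]
    cv2.imwrite(f'pics/{n}8.png',cv2.resize(c[:,:,::-1],None,fx=4.5,fy=4.5,interpolation=cv2.INTER_CUBIC))
E
```

```text
t 9.4 holder tcp [ 30.   87.  105.9] F [0.  0.3 0.7] q [ 0.13  0.41  0.01 -0.   -1.17 -0.26] w 6.277273228820122e-05
toolx ang in holder deg 180.03
(30, 89.3, 103.4) -> d(mm) [-0.   2.5 -2.3]
```

View pics/side8.png

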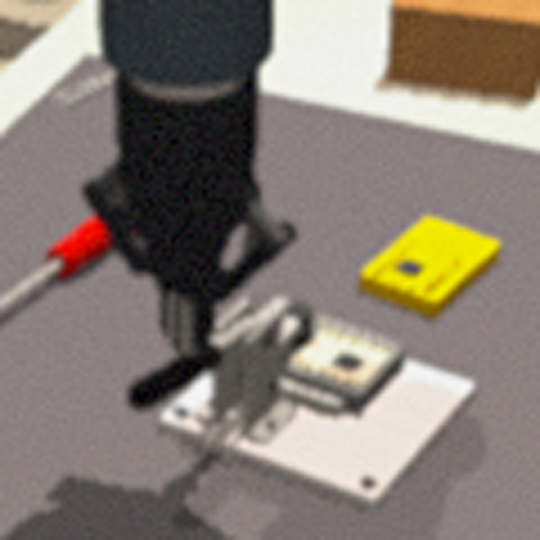

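The force dropped to about zero, which suggests the lever has snapped over. I'll retreat straight up and then aside, and check.

Emit:
step_arm([
  {"jaw":0,"dx":0,"dy":-20,"dz":0,"turn":0},
  {"jaw":0,"dx":0,"dy":-60,"dz":0,"turn":0},
  {"jaw":0,"dx":0,"dy":-100,"dz":0,"turn":0},
  {"jaw":0,"dx":40,"dy":-140,"dz":0,"turn":0},
  {"jaw":0,"dx":80,"dy":-150,"dz":0,"turn":0},
  {"jaw":0,"dx":120,"dy":-150,"dz":0,"turn":0},
  {"jaw":0,"dx":160,"dy":-150,"dz":0,"turn":0},
  {"jaw":0,"dx":180,"dy":-150,"dz":0,"turn":0},
  {"jaw":0,"dx":180,"dy":-150,"dz":0,"turn":0},
  {"jaw":0,"dx":180,"dy":-150,"dz":0,"turn":0},
  {"jaw":0,"dx":180,"dy":-150,"dz":0,"turn":0},
])

```text
t: 10.37
ee_pos: [0.4142, -0.0543, 0.2568]
ee_rot: [[-0.992, 0.001, -0.129], [0.129, 0.0, -0.992], [-0.001, -1.0, -0.0]]
wrist_force: [1.0, -0.8, 0.2]
width: -0.0
```

```bash
python3 - <<'E'
from h import *
from rig import vision
plan()
for n in ['scene','side']:
    p=vision.camera_params(n); im,d=vision.get_image(n); np.savez(f'{n}9.npz',im=im,d=d,**p)
    cv2.imwrite(f'pics/{n}9f.png',im[:,:,::-1])
    c=im[190:300,200:310] if n=='scene' else im[135:235,285:385]
    cv2.imwrite(f'pics/{n}9.png',cv2.resize(c[:,:,::-1],None,fx=5.4,fy=5.4,interpolation=cv2.INTER_CUBIC))
E
```

```text
t 10.3667 holder tcp [-149.4   87.   256.8] F [ 1.  -0.8  0.2] q [ 0.25 -0.02 -0.14  0.   -1.44 -0.38] w -3.1576607138808864e-05
toolx ang in holder deg 180.03
```

View pics/scene9.png

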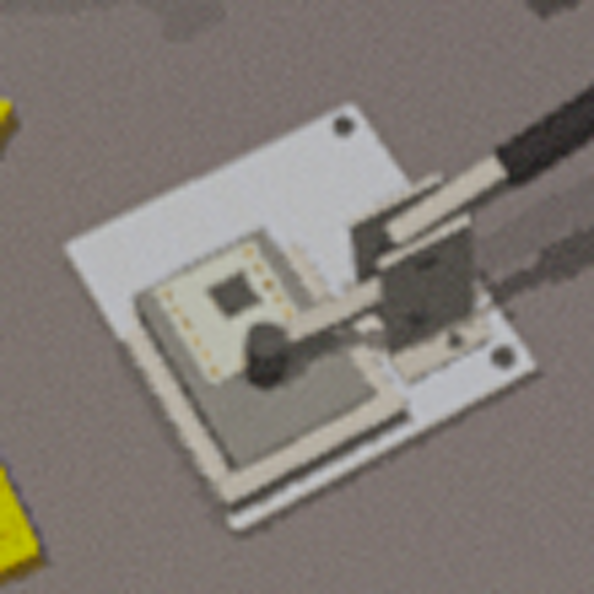

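View pics/side9.png

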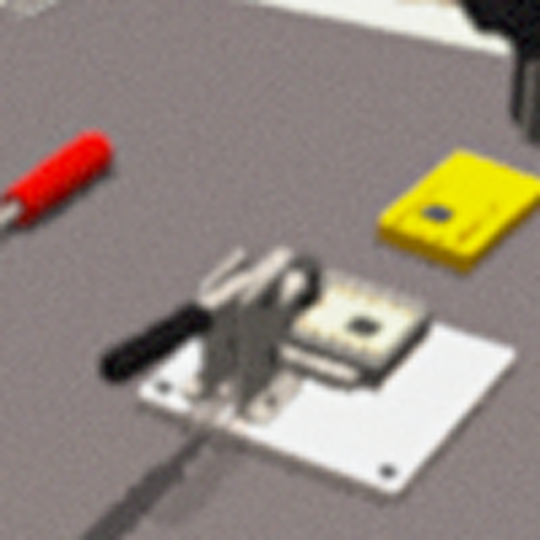

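View pics/scene9f.png

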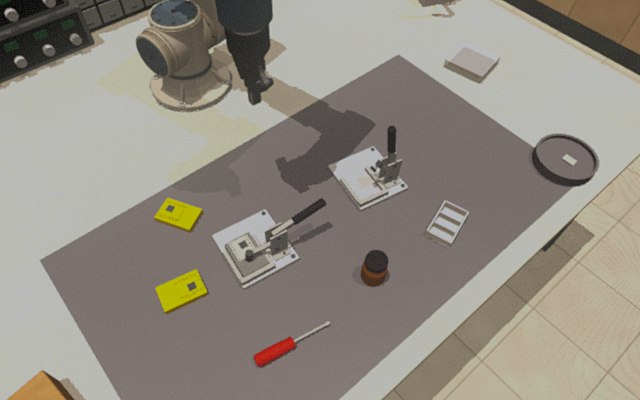

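The handle is down and stays down, the pad rests on the carrier, and the carrier is at the stop. As a numeric check, I'll compare the measured handle tip with projections at various lever angles, and the carrier's position.

```bash
python3 - <<'E'
from h import *
for n in ('scene9.npz','side9.npz'):
    K,R,t=cam(n); z=np.load(n)
    for L in (1.3,1.4,1.47,1.53):
        f=L-np.radians(10); P=h2w((30,20+122*np.sin(f),74+122*np.cos(f)))
        p=K@(R@P+t); print(n,L,(p[:2]/p[2]).round(1))
    im=z['im'].astype(int).max(2)
    x0,x1,y0,y1=(270,330,190,240) if 'scene' in n else (300,330,185,207)
    m=np.argwhere(im[y0:y1,x0:x1]<55)+[y0,x0]; print('dark extremes',m[m[:,1].argmax()][::-1],m[m[:,1].argmin()][::-1])
A=cam('scene9.npz'); a=lambda u,v:((u+.5)/5.4-.5+200,(v+.5)/5.4-.5+190)
for p in ((137,300),(262,235),(235,465)): print('carrier top corner',w2h(cast(A,a(*p),.028)).round(1))
E
```

```text
scene9.npz 1.3 [320.8 194.4]
scene9.npz 1.4 [322.6 196.7]
scene9.npz 1.47 [323.5 198.4]
scene9.npz 1.53 [324.1 200. ]
dark extremes [325 204] [279 238]
side9.npz 1.3 [306.9 192.6]
side9.npz 1.4 [306.  197.3]
side9.npz 1.47 [305.5 200.5]
side9.npz 1.53 [305.1 203.2]
dark extremes [323 193] [304 201]
carrier top corner [-25.3 -73.9  28. ]
carrier top corner [-25.6 -18.1  28. ]
carrier top corner [ 59.  -75.1  28. ]
```

The measured tip matches the 1.53 rad lock, and the carrier's far end is at x≈59–60, which is home. I'm handing in.

```bash
python3 -c "
from rig import job
print(job.hand_in())"
```

```text
the job is handed in; nothing more can be done
None
```

I pushed the grey carrier in the right-hand holder home against its end stop, then pushed that holder's lever past its dead point until it snapped into lock. The job was handed in at about 10.5 s.

- **Carrier:** the push stalled against the stop, with the force rising to about 10 N sideways. In the last picture its far end is at holder x ≈ 59–60 mm, where home is 60. The near-end corners read about 4–5 mm too far forward, at -25.5 mm where home is -30. I put that down to corner-picking error, since the force stall and the far edge agree.
- **Lever:** the force fell to about zero after the dead point, and the handle stayed down once I backed off. Its tip matches the 1.53 rad stop to within a few pixels in both camera views. The pad rests on the carrier, but I did not measure its pressing force.
- **Other things:** the empty holder's lever is still open. The jar, screwdriver, tray and yellow look-alikes look unmoved in the last picture, and the robot is touching nothing.
- **Refused move:** one move call was refused because its rows had no turn value. The arm did not move, and I sent it again.

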